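Pop a spice tin out of its dispenser and trap it

TASK

On the little beech dispenser, press the black spring key down with one fingertip so that the red-lidded spice tin pops over its sill, and trap the sliding tin on the chute with the other finger, beside the key, before it runs off the low end. Only touch the tin, never pinch or lift it, and leave the jars and the bowl where they stand. Finish while holding that pose: key still pressed down, tin at rest against the other finger.

Things in the scene. Friction and masses are not known exactly. Their poses are not given: they have to be found in the camera images.
- dispenser: Fixed beech tin dispenser, 221 x 124 mm (x -94 to 127, y -38 to 86), 107 mm high at the back; yaw varies. Origin on the counter; x points uphill, y to the key's side. An aluminium chute on y = 0, 64 mm wide between 6 mm beech walls standing 12 mm above its floor, falls 20 degrees towards -x; floor height 50 mm + 0.364 x; low end open. Key block: 74 x 48 mm, 36 high, centred below the key.
- sill (a point): Top of the round black sill across the chute, 4.5 mm above the floor, at dispenser x = 50 mm. The tin waits uphill of it, at x = 85 mm.
- key_top (a point): Centre of the top of the black spring key, a flat rectangle 44 mm (dispenser x) by 36 mm (y), beside the chute at x = -40, y = 62 mm in the dispenser's frame; 52.5 mm above the counter at rest, 42.5 mm fully down. The point moves with the key.
- stop_point (a point): Point on the chute floor, on its centre line, abreast of the key (dispenser x = -40, y = 0), 35.4 mm above the counter. A fingertip here, level with the pressed key (7 mm above the floor), stops the tin; it cannot pass a finger within 15 mm of the centre line. The stopped tin's centre must lie between dispenser x = -45 and +30 mm.
- key (a joint): Key travel in m: 0 at rest, 0.010 fully down. The spring takes 1.5 N to start and about 6.5 N at the bottom, and drives the key back up when let go. The ejector under the tin rises 0.8 times the key's travel; at about 5 mm of travel the tin clears the sill and slides down the chute, reaching the place beside the key in about 0.3 s.
- tin: Loose round steel spice tin with a red lid, 60 mm in diameter, 22 mm high, about 0.12 kg, slippery on the chute. Origin at the centre of its underside, z its own axis; it lies flat on the sloping chute floor, tilted 20 degrees.
- jar_a: Bystander: glass jar with red snap lid, 52 mm in diameter, 95 mm high, loose; origin at the centre of its underside.
- jar_b: Bystander: a second such jar, 52 mm in diameter, 95 mm high, loose; origin at the centre of its underside.
- bowl: Bystander: white porcelain bowl, 120 mm across the rim, 50 mm high, loose; origin at the centre of its underside.

How it is judged:
On the way, in this order (a step that is already met when the one before it is completed fails the run):
1. a finger presses the key while the tin still waits behind the sill (value of joint key above 0.003 m and contact force between the fingers and key above 1 N and x of tin in the frame of dispenser above 0.07 m), for 0.02 s.
2. the popped tin is past the sill and stopped by a finger on the chute, with the key still down (value of joint key above 0.004 m and x of tin in the frame of dispenser below 0.03 m and contact force between the fingers and tin above 0.03 N and linear speed of tin below 0.02 m/s), for 0.3 s.
At the end, for the whole second after the job is handed in: Key held at least 4 mm down by a finger (over 1 N); tin at rest on the chute (under 20 mm/s, tilt under 0.55 rad), touching a finger (over 0.03 N), bearing on the dispenser, its centre at x = -45 to +30 mm in the dispenser's frame; jars and bowl within 20 mm of their start (all of step 2 and contact force between the fingers and key above 1 N and x of tin in the frame of dispenser above -0.045 m and contact force between tin and dispenser above 0.2 N and angle between tin's own z axis and vertical below 0.55 rad and distance of each of jar_a, jar_b, bowl from where it was at the start of the episode below 0.02 m); the arm keeps its last pose, push and grip.
It fails at once if the tin runs down towards the open end past the key (centre beyond x = -70 mm of the dispenser) (x of tin in the frame of dispenser below -0.07 m).
It fails at once if the tin is lifted off the chute (z of tin in the frame of dispenser above 0.1 m or (x of tin in the frame of dispenser below 0.03 m and z of tin in the frame of dispenser above 0.078 m)).
It fails at once if a jar or the bowl is pushed more than 20 mm (distance of any of jar_a, jar_b, bowl from where it was at the start of the episode above 0.02 m).
It also fails if it takes over 32 s, if anything falls off the work surface, if the arm or the gripper's body presses on something with over 40 N, if the wrist force passes 120 N, or if a joint passes its speed limit or range.

ROBOT

A 6-joint arm with a two-finger parallel gripper is mounted at the origin on the work surface. World frame = base frame: x ahead of the robot, y to its left, z up, the work surface at z = 0. Lengths are in m, angles in rad, forces in N, time in s.
With the tool pointing down it reaches from about 0.425 to 0.95 m from the base axis. Payload 3.5 kg.
Tool frame: the origin (TCP) lies between the finger pads; the fingertips stand 14 mm ahead of it and the grasp point (between the pads) lies 5 mm behind it; z points along the fingers, y is the direction in which the jaws open and shut (so a half turn about z gives the same grasp; the last joint's range is limited). The gripper opens to 85 mm and grips with 20 to 120 N. Pads are 22 mm wide; open, the fingers measure 114 mm over their backs; the gripper's body (76 mm by 85 mm) begins 54 mm behind the grasp point. The pads swing forward as they close: fully open they stand 13 mm farther back than shut.
Start: joints at [-1.254, 0.286, 1.577, -0, 1.279, -0.15], TCP at [0.304, -0.603, 0.21] pointing down, gripper open.
Joint ranges: [-2.77, 2.77], [-0.9, 2.22], [0.21, 2.48], [-1.53, 4.67], [0.24, 2.81], [-2.84, 2.84]. Speed limits (rad/s): [2.79, 2.79, 3.14, 3.14, 3.14, 3.14].

INTERFACE

Orientations are given as a unit quaternion [x, y, z, w].
In Python, from plant import ctrl gives the robot as it stands. The module is installed in compiled form; this text tells all that it offers.
- The arm moves only by the tool servo_tool, never from a script. Its argument "increments" is text: rows parted by semicolons, each of 7 numbers parted by spaces: the turn, a rotation vector about the tool's x, y, z in rad, then the shift along the tool's x, y, z in cm, then the finger opening in cm, from 0 to 8.54. In form: ax ay az dx dy dz claw; .... A call has 1 to 10 rows; each row is the pose to reach, as a shift and turn from the pose commanded when the call began, along the tool's axes at that moment; what a row does not reach only later rows make up. A row lasts 1/12 s, in which the tool goes at most 41.7 mm and 7.16 degrees, less where a joint would pass 70% of its speed; a pose out of reach is approached as far as the arm can. A call with a gripper value outside its range is refused whole. The fingers move at their own pace and stop on an object; "grip_force" is the grip in N (left out, the last holds). Time passes only in rows, so rows that repeat a pose let the fingers close. It gives the time, the measured TCP pose, the force and the opening at its end, in the units of the state.
- ctrl.get_state(): the state, without advancing time (a new reading comes with each control period).
- ctrl.read_camera(name): name is "scene" or "top" or "wrist"; returns (picture, depth): 480x640x3 uint8, red, green, blue; 480x640 float32, m along the optical axis (not along the pixel's ray), 0 where there is no reading.
- ctrl.camera_info(name): a dict with "camera_matrix" (3x3 intrinsics, pixels), "world_to_cam" (4x4, takes a point from world to camera coordinates). Camera axes: x right, y down, z forward; pixel columns grow to the right and rows downward; lengths in m; the calibration is good to about 2 mm. A picture is of the moment at which its call begins: read the wrist's pose just before it. camera_info takes no time and is no camera call; for the wrist camera it gives the pose at the moment of the call.
- ctrl.sign_off(): hands the job in, once; it reports no verdict.
The state is a dict: "time": time; "qpos": joint angles; "dq": joint speeds; "joint_efforts": joint torques, N m; "eef_pos": TCP position; "tcp_rot": TCP orientation; "contact_force": force on the tool from outside, world axes, zero at the start; "wrist_torque": the same for the moment, N m; "opening": opening from 0.0 (shut) to 1.0 (fully open).
Only numpy, scipy, OpenCV 4.12 (cv2) and the standard library are available. Lean on these libraries where they do the work, as an engineer would, in place of code of your own. Each camera call takes 0.05 s, during which the arm holds its last target.

## Working session

There is one attempt and no reset: what is moved stays moved. The work goes in short steps, Python scripts to look and compute and a tool call to move; the robot and the scene stay as the last step left them, time stands still between calls to the robot, and variables do not carry over. Pictures are saved under pics/ and viewed, and the job is handed in when it is done.

Besides the shell and the picture viewer there is one more tool, called after "Emit:" as name(argument=value, ...) on one line, values as JSON. servo_tool: Moves the arm, as the interface text tells. Its arguments: {"type":"object","properties":{"increments":{"type":"string"},"grip_force":{"type":"number"}},"required":["increments"]}

```bash
mkdir -p pics; python3 - <<'E'
from plant import ctrl
import cv2,numpy as np,pickle
s=ctrl.get_state();print(s)
D={}
for n in("top","scene"):
    p,d=ctrl.read_camera(n);D[n]=(p,d,ctrl.camera_info(n));cv2.imwrite(f"pics/{n}0.png",p[:,:,::-1])
    print(n,D[n][2])
pickle.dump(D,open("d0.pkl","wb"))
E
```

```text
{'time': 0.0, 'qpos': array([-1.25399639e+00,  2.87203889e-01,  1.57816314e+00, -7.15882732e-06,
        1.27858743e+00, -1.49973789e-01]), 'dq': array([-7.96081015e-05,  8.24313603e-04, -2.82497671e-04,  8.82012001e-04,
       -8.19958672e-04, -1.28801404e-03]), 'joint_efforts': array([-2.04547550e-04, -4.05981946e+01, -2.92625839e+01, -8.07615675e-05,
        5.89056493e-03,  1.01875681e-06]), 'eef_pos': array([ 0.30357538, -0.60209956,  0.20832925]), 'tcp_rot': array([ 9.72887766e-01,  2.31274730e-01, -1.01803085e-04, -1.17651138e-03]), 'contact_force': array([-0.27868584,  0.45812786, -1.36496727]), 'wrist_torque': array([ 0.07620811,  0.00215294, -0.00179778]), 'opening': 0.9983759238065296}
top {'camera_matrix': array([[451.37958795,   0.        , 322.14583256],
       [  0.        , 451.37958795, 242.90350921],
       [  0.        ,   0.        ,   1.        ]]), 'world_to_cam': array([[ 0.07365272, -0.99727595, -0.00399338,  0.04110313],
       [-0.97364771, -0.07103991, -0.21671056,  0.62509867],
       [ 0.21583654,  0.01984947, -0.97622773,  0.76640969],
       [ 0.        ,  0.        ,  0.        ,  1.        ]])}
scene {'camera_matrix': array([[493.38504256,   0.        , 314.34114717],
       [  0.        , 493.38504256, 239.17512124],
       [  0.        ,   0.        ,   1.        ]]), 'world_to_cam': array([[-0.72712536,  0.68627206, -0.01787075,  0.40480871],
       [ 0.51970799,  0.5332644 , -0.66748235, -0.29620819],
       [-0.44854465, -0.49463092, -0.74441114,  1.23556582],
       [ 0.        ,  0.        ,  0.        ,  1.        ]])}
```

View pics/top0.png

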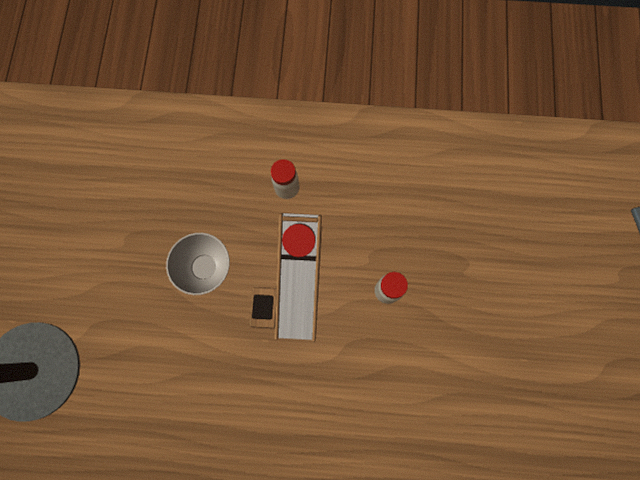

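View pics/scene0.png

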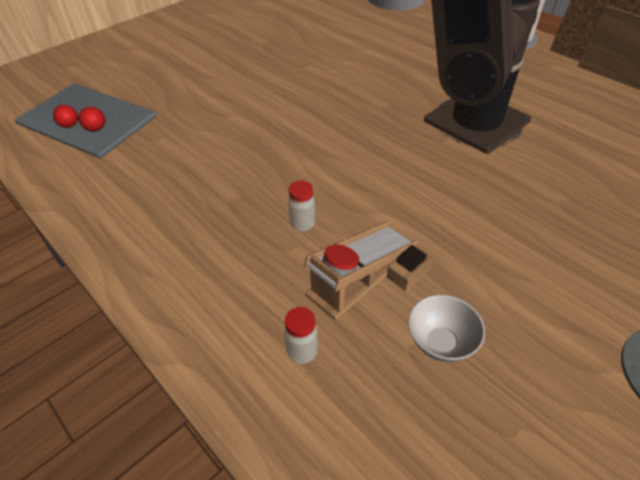

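```bash
cat > h.py <<'E'
import cv2,numpy as np
from scipy.spatial.transform import Rotation as R
def ray(info,px,z):
    K=info["camera_matrix"];T=info["world_to_cam"];Rm=T[:3,:3];t=T[:3,3]
    c=-Rm.T@t;d=Rm.T@np.linalg.inv(K)@np.array([px[0],px[1],1.])
    return c+d*(z-c[2])/d[2]
def comps(m,amin=30):
    n,l,s,c=cv2.connectedComponentsWithStats(m.astype(np.uint8))
    return [(c[i],s[i]) for i in range(1,n) if s[i][4]>=amin]
E
python3 - <<'E'
from h import *
import pickle
D=pickle.load(open("d0.pkl","rb"))
for n in("top","scene"):
    p,d,I=D[n];r,g,b=[p[:,:,i].astype(int) for i in range(3)]
    red=(r>110)&(g<60)&(b<60);blk=(r<45)&(g<45)&(b<45)
    for nm,m in(("red",red),("blk",blk)):
        for c,s in comps(m,25):
            if not(150<c[0]<460 and 150<c[1]<400):continue
            Z={}
            print(n,nm,c.round(1),s,"d",d[int(c[1]),int(c[0])],[ray(I,c,z).round(4) for z in(.0525,.0695,.1016,.095)])
for n in("top","scene"):
    p=D[n][0]
    x,y=(220,190) if n=="top" else (280,200)
    cv2.imwrite(f"pics/{n}0z.png",cv2.resize(p[y:y+170,x:x+190,::-1],None,fx=4,fy=3.5,interpolation=cv2.INTER_CUBIC)[:600])
E
```

```text
top red [282.4 170.7] [271 160  24  23 445] d 0.8391805 [array([0.7626, 0.1753, 0.0525]), array([0.756 , 0.1732, 0.0695]), array([0.7436, 0.1691, 0.1016]), array([0.7461, 0.17  , 0.095 ])]
top red [298.3 240.1] [282 224  33  33 836] d 0.8063766 [array([0.6262, 0.1325, 0.0525]), array([0.6224, 0.1312, 0.0695]), array([0.6152, 0.1288, 0.1016]), array([0.6167, 0.1293, 0.095 ])]
top red [393.9 284.7] [381 272  27  26 549] d 0.792813 [array([ 0.5548, -0.051 ,  0.0525]), array([ 0.5525, -0.0485,  0.0695]), array([ 0.548 , -0.0438,  0.1016]), array([ 0.549 , -0.0448,  0.095 ])]
top blk [297.2 257.5] [281 255  35   6 107] d 0.8258095 [array([0.5927, 0.1317, 0.0525]), array([0.5896, 0.1305, 0.0695]), array([0.5837, 0.1281, 0.1016]), array([0.5849, 0.1286, 0.095 ])]
top blk [262.3 306.9] [252 295  21  24 443] d 0.8274338 [array([0.4964, 0.1876, 0.0525]), array([0.4953, 0.1852, 0.0695]), array([0.4931, 0.1806, 0.1016]), array([0.4936, 0.1816, 0.095 ])]
scene red [300.8 190.2] [289 181  24  20 362] d 0.9327863 [array([ 0.5229, -0.0743,  0.0525]), array([ 0.535 , -0.06  ,  0.0695]), array([ 0.5577, -0.0332,  0.1016]), array([ 0.5531, -0.0387,  0.095 ])]
scene red [341.3 256.6] [325 245  34  24 599] d 0.8147096 [array([0.5889, 0.1056, 0.0525]), array([0.5993, 0.1152, 0.0695]), array([0.6189, 0.1335, 0.1016]), array([0.6149, 0.1298, 0.095 ])]
scene red [299.8 321.2] [285 307  30  30 676] d 0.74367285 [array([0.7327, 0.154 , 0.0525]), array([0.7395, 0.1624, 0.0695]), array([0.7523, 0.1784, 0.1016]), array([0.7497, 0.1751, 0.095 ])]
scene blk [410.9 258. ] [398 247  27  23 376] d 0.8762133 [array([0.5027, 0.1937, 0.0525]), array([0.5153, 0.2011, 0.0695]), array([0.539 , 0.2153, 0.1016]), array([0.5341, 0.2124, 0.095 ])]
```

```bash
python3 - <<'E'
import cv2,pickle
p=pickle.load(open("d0.pkl","rb"))["top"][0]
cv2.imwrite("pics/topz.png",cv2.resize(p[205:355,235:335,::-1],None,fx=4,fy=4,interpolation=cv2.INTER_NEAREST))
E
```

```text
(no output)
```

View pics/topz.png

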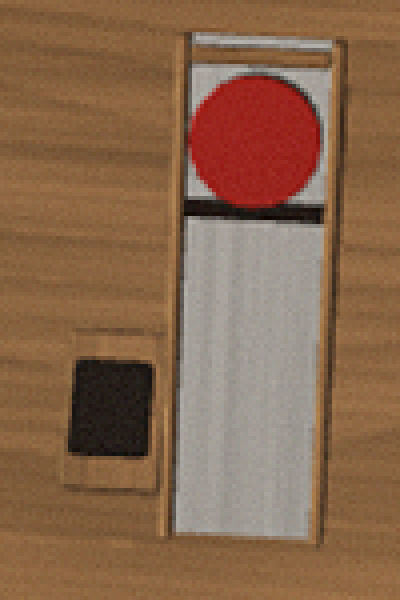

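```bash
cat >> h.py <<'E'
def goal(s,pos,yaw,flip=False):
    a=yaw+(np.pi if flip else 0)
    X=np.array([np.cos(a),np.sin(a),0]);Z=np.array([0,0,-1.]);Y=np.cross(Z,X)
    Rt=R.from_matrix(np.c_[X,Y,Z]);R0=R.from_quat(s["tcp_rot"])
    return (R0.inv()*Rt).as_rotvec().round(4),(R0.inv().apply(np.array(pos)-s["eef_pos"])*100).round(2)
E
python3 - <<'E'
from h import *
from plant import ctrl
import pickle
D=pickle.load(open("d0.pkl","rb"));I=D["top"][2]
f=lambda u,v,z:ray(I,(235+u/4,205+v/4),z)
# outer walls tops, low end z~.0158+.0128=.0286+.. at x=-94; high x=127 -> .096+.0128
fl=lambda x:.05+.364*x+.0128
for name,a,b in(("L",(187,35),(166,535)),("R",(342,42),(317,543))):
    A=f(*a,fl(.127));B=f(*b,fl(-.094));v=A-B;print(name,A,B,np.degrees(np.arctan2(v[1],v[0])),np.hypot(v[0],v[1]))
k=np.array([.4964,.1876]);t=np.array([.6152,.1288])
# least squares (kabsch) w/ sill
S=ray(I,(297.2,257.5),.0725)[:2]
P=np.array([[-.04,.062],[.0775,0],[.05,0]]);Q=np.array([k,t,S])
Pc,Qc=P-P.mean(0),Q-Q.mean(0);yaw=np.arctan2((Pc[:,0]*Qc[:,1]-Pc[:,1]*Qc[:,0]).sum(),(Pc*Qc).sum())
r=np.array([[np.cos(yaw),-np.sin(yaw)],[np.sin(yaw),np.cos(yaw)]]);o=Q.mean(0)-r@P.mean(0)
print(yaw,o,(P@r.T+o-Q)*1000)
s=ctrl.get_state()
m=r@[-.04,.031]+o;print(m, goal(s,[*m,.26],yaw),goal(s,[*m,.26],yaw,True))
I=ctrl.camera_info("wrist");T=np.linalg.inv(I["world_to_cam"]);R0=R.from_quat(s["tcp_rot"])
print(I["camera_matrix"],R0.inv().apply(T[:3,3]-s["eef_pos"]),R0.inv().as_matrix()@T[:3,:3])
E
```

```text
L [0.65938132 0.16176142 0.109028  ] [0.44155431 0.15858    0.028584  ] 0.8367608735903904 0.21785023614918098
R [0.66116203 0.09254967 0.109028  ] [0.44309536 0.08848729 0.028584  ] 1.0672447295721659 0.21810450717261873
0.0327195451737121 [0.53838234 0.12724375] [[-0.02450285  0.30201613]
 [ 0.64085671  0.97906142]
 [-0.61635386 -1.28107755]]
[0.49738962 0.15691861] (array([-2.10e-03,  1.00e-04,  4.34e-01]), array([ 51.47, -59.08,  -5.01])) (array([-1.0000e-04, -2.9000e-03, -2.7075e+00]), array([ 51.47, -59.08,  -5.01]))
[[416.68366142   0.         324.73143171]
 [  0.         416.68366142 238.02356488]
 [  0.           0.           1.        ]] [ 0.07336289  0.00162687 -0.16452013] [[ 3.25251061e-04 -9.58178974e-01 -2.86169439e-01]
 [ 9.99999874e-01  4.21215448e-04 -2.73784533e-04]
 [ 3.82873572e-04 -2.86169314e-01  9.58178990e-01]]
```

Emit:
servo_tool(increments="0 0 0.43 51.5 -59 -5 4.75;0 0 0.43 51.5 -59 -5 4.75;0 0 0.43 51.5 -59 -5 4.75;0 0 0.43 51.5 -59 -5 4.75;0 0 0.43 51.5 -59 -5 4.75;0 0 0.43 51.5 -59 -5 4.75;0 0 0.43 51.5 -59 -5 4.75;0 0 0.43 51.5 -59 -5 4.75;0 0 0.43 51.5 -59 -5 4.75;0 0 0.43 51.5 -59 -5 4.75")

```text
time: 0.93
eef_pos: [0.4067, -0.1978, 0.236]
tcp_rot: [1.0, 0.018, -0.0, -0.0]
contact_force: [0.8, 0.2, 0.6]
opening: 0.558
```

```bash
python3 - <<'E'
from h import *
from plant import ctrl
s=ctrl.get_state();print(s["eef_pos"],s["dq"],s["time"])
print(goal(s,[.4975,.157,.26],.02))
E
```

```text
[ 0.40672425 -0.19783003  0.23596188] [ 1.00377045 -0.32691307  0.20415584  0.00646011  0.11406022  0.99035566] 0.9333
(array([-0.0003,  0.0002,  0.0161]), array([ 10.35, -35.13,  -2.39]))
```

Emit:
servo_tool(increments="0 0 0.016 10 -34 -2 4.75;0 0 0.016 10 -34 -2 4.75;0 0 0.016 10 -34 -2 4.75;0 0 0.016 10 -34 -2 4.75;0 0 0.016 10 -34 -2 4.75;0 0 0.016 10 -34 -2 4.75;0 0 0.016 10 -34 -2 4.75;0 0 0.016 10 -34 -2 4.75;0 0 0.016 10 -34 -2 4.75;0 0 0.016 10 -34 -2 4.75")

```text
time: 1.77
eef_pos: [0.4945, 0.1474, 0.2561]
tcp_rot: [1.0, 0.013, -0.0, -0.001]
contact_force: [-0.2, 0.7, -0.2]
opening: 0.557
```

Emit:
servo_tool(increments="0 0 0 0 0 0 4.75;0 0 0 0 0 0 4.75;0 0 0 0 0 0 4.75")

```text
time: 2.02
eef_pos: [0.4941, 0.1425, 0.2559]
tcp_rot: [1.0, 0.01, -0.0, 0.0]
contact_force: [0.7, -0.5, 0.9]
opening: 0.559
```

```bash
python3 - <<'E'
from h import *
from plant import ctrl
import pickle
s=ctrl.get_state();print(s["eef_pos"],s["dq"].round(3),s["time"],s["opening"],s["contact_force"])
I=ctrl.camera_info("wrist");p,d=ctrl.read_camera("wrist");pickle.dump((p,d,I,s),open("w1.pkl","wb"))
cv2.imwrite("pics/w1.png",p[:,:,::-1])
E
```

```text
[0.49412552 0.14251462 0.25588839] [-0.01  -0.004 -0.001  0.002 -0.001  0.002] 2.0167 0.5587895815257377 [ 0.73844528 -0.45778056  0.87903521]
```

View pics/w1.png

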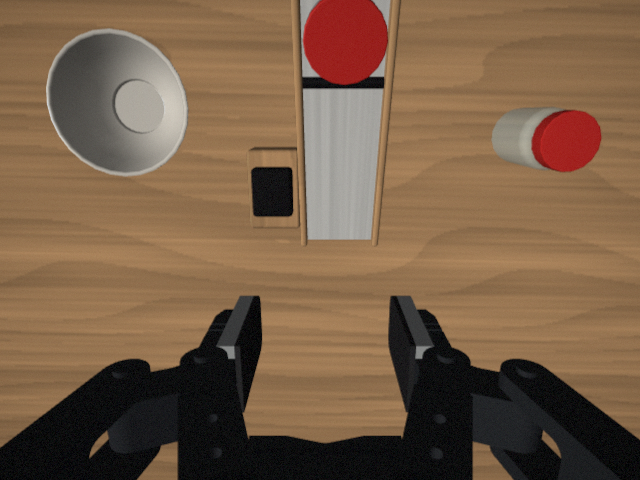

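```bash
python3 - <<'E'
from h import *
import pickle
p,d,I,s=pickle.load(open("w1.pkl","rb"))
r,g,b=[p[:,:,i].astype(int) for i in range(3)]
blk=(r<40)&(g<40)&(b<40); red=(r>110)&(g<60)&(b<60)
for c,st in comps(blk,100): 
    if c[1]<260: print("blk",c,st,ray(I,c,.0525),ray(I,c,.0725))
for c,st in comps(red,100): print("red",c,st,ray(I,c,.1016),ray(I,c,.095))
K=I["camera_matrix"];T=np.linalg.inv(I["world_to_cam"]);R0=R.from_quat(s["tcp_rot"])
print("tool x dir",R0.apply([1,0,0]))
def pt(u,v):
    z=d[v,u];q=np.linalg.inv(K)@[u,v,1]*z;w=T[:3,:3]@q+T[:3,3];return w,R0.inv().apply(w-s["eef_pos"])
for u,v in((240,300),(248,300),(256,300),(236,310),(255,310),(250,330),(395,300),(402,300),(408,300),(405,330)):print(u,v,d[v,u],*[a.round(4) for a in pt(u,v)])
cv2.imwrite("pics/w1f.png",cv2.resize(p[270:420,190:460,::-1],None,fx=2.9,fy=2.9,interpolation=cv2.INTER_NEAREST))
# wall edges: grey mask of chute rows
for v in(100,130,160,190,210,230):
    row=p[v].astype(int);sat=row.max(1)-row.min(1);m=np.where((sat<25)&(row.mean(1)>100))[0];m=m[(m>295)&(m<400)];print(v,m.min(),m.max())
E
```

```text
blk [343.04507513  83.1803005 ] [302  77  82  11 599] [0.59239347 0.12803164 0.0525    ] [0.59108313 0.12882887 0.0725    ]
blk [272.18538136 191.38930085] [ 252  168   41   48 1888] [0.50055516 0.18827212 0.0525    ] [0.50423824 0.18579395 0.0725    ]
red [345.0741122   39.56133127] [ 304    0   84   85 5829] [0.61782354 0.12949698 0.1016    ] [0.61884914 0.12922371 0.095     ]
red [566.25872005 140.4722475 ] [ 532  110   69   62 3297] [ 0.55232278 -0.03782422  0.1016    ] [ 0.55199207 -0.04156216  0.095     ]
tool x dir [ 9.99811199e-01  1.94171930e-02 -7.34284565e-04]
240 300 0.14440343 [0.5057 0.1708 0.2882] [ 0.0121 -0.0281 -0.0323]
248 300 0.14451306 [0.5057 0.1681 0.2881] [ 0.0121 -0.0253 -0.0322]
256 300 0.1447803 [0.5056 0.1654 0.2878] [ 0.0119 -0.0226 -0.032 ]
236 310 0.13882533 [0.5049 0.171  0.2942] [ 0.0113 -0.0283 -0.0384]
255 310 0.14205043 [0.5036 0.1652 0.2913] [ 0.0098 -0.0225 -0.0354]
250 330 0.13241002 [0.5018 0.1652 0.3019] [ 0.0081 -0.0225 -0.046 ]
395 300 0.14575031 [0.5062 0.1169 0.2869] [ 0.0115  0.0259 -0.0311]
402 300 0.14515981 [0.5065 0.1146 0.2875] [ 0.0118  0.0282 -0.0316]
408 300 0.14574055 [0.5063 0.1124 0.2869] [ 0.0115  0.0304 -0.0311]
405 330 0.12425282 [0.5068 0.1176 0.3092] [ 0.0122  0.0252 -0.0533]
100 303 381
130 304 378
160 305 376
190 306 374
210 307 372
230 307 370
```

View pics/w1f.png

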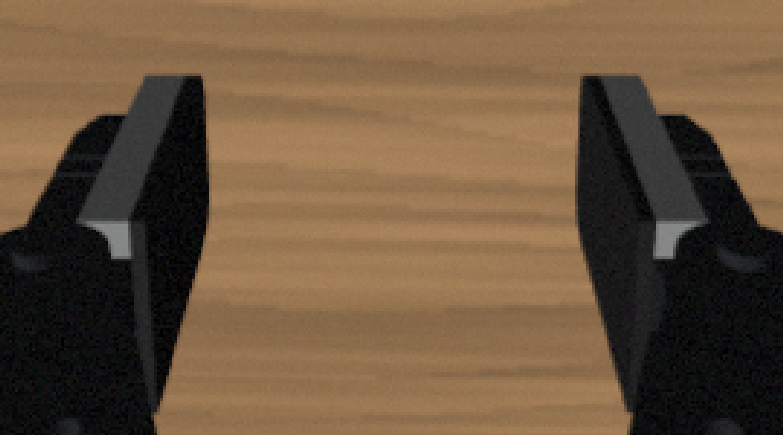

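```bash
python3 - <<'E'
from h import *
from plant import ctrl
import pickle
s=ctrl.get_state()
D={}
for n in("scene","top"):
    p,d=ctrl.read_camera(n);D[n]=(p,d,ctrl.camera_info(n))
    I=D[n][2]; im=p[:,:,::-1].copy()
    w=I["world_to_cam"]@[*s["eef_pos"],1];q=I["camera_matrix"]@w[:3];q=q[:2]/q[2];print(n,q,w[2])
    cv2.circle(im,tuple(int(a) for a in q),2,(0,255,0),-1)
    x,y=(max(0,int(q[0])-95),max(0,int(q[1])-75));
    cv2.imwrite(f"pics/{n}1.png",cv2.resize(im[y:y+150,x:x+190],None,fx=4,fy=4,interpolation=cv2.INTER_NEAREST))
pickle.dump(D,open("d1.pkl","wb"))
E
```

```text
scene [405.15831397 151.15726719] 0.7529176914120338
top [274.91943947 299.38593838] 0.6260004365034662
```

View pics/scene1.png

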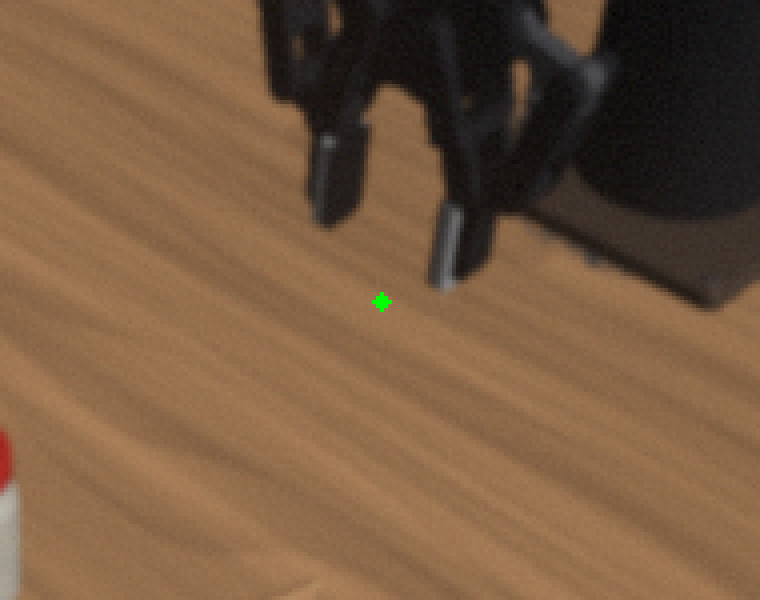

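Emit:
servo_tool(increments="0 0 0 0.5 -1.5 3.5 5.7;0 0 0 0.5 -1.5 7 5.7;0 0 0 0.5 -1.5 10.5 5.7;0 0 0 0.5 -1.5 13 5.7;0 0 0 0.5 -1.5 13.6 5.7;0 0 0 0.5 -1.5 13.6 5.7;0 0 0 0.5 -1.5 13.6 5.7")

```text
time: 2.75
eef_pos: [0.5001, 0.1583, 0.1216]
tcp_rot: [1.0, 0.01, 0.001, -0.0]
contact_force: [0.1, -0.2, 0.8]
opening: 0.671
```

```bash
cat > look.py <<'E'
from h import *
from plant import ctrl
import pickle,sys
n=sys.argv[1]
s=ctrl.get_state();print(s["eef_pos"].round(4),s["dq"].round(3),s["time"],s["opening"],s["contact_force"].round(2),R.from_quat(s["tcp_rot"]).apply([1,0,0]).round(4))
I=ctrl.camera_info("wrist");p,d=ctrl.read_camera("wrist");pickle.dump((p,d,I,s),open(f"w{n}.pkl","wb"))
cv2.imwrite(f"pics/w{n}.png",p[:,:,::-1])
if len(sys.argv)>2:
    p2,d2=ctrl.read_camera("scene");cv2.imwrite(f"pics/s{n}.png",cv2.resize(p2[180:330,290:490,::-1],None,fx=4,fy=4,interpolation=cv2.INTER_CUBIC))
E
python3 look.py 2 s
```

```text
[0.5001 0.1583 0.1216] [ 0.005 -0.026 -0.032  0.001 -0.004  0.   ] 2.75 0.670591255176885 [ 0.06 -0.24  0.76] [0.9998 0.02   0.0018]
```

View pics/w2.png

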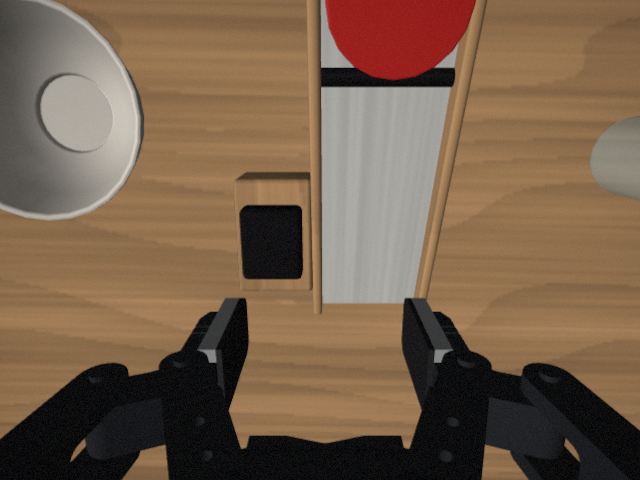

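View pics/s2.png

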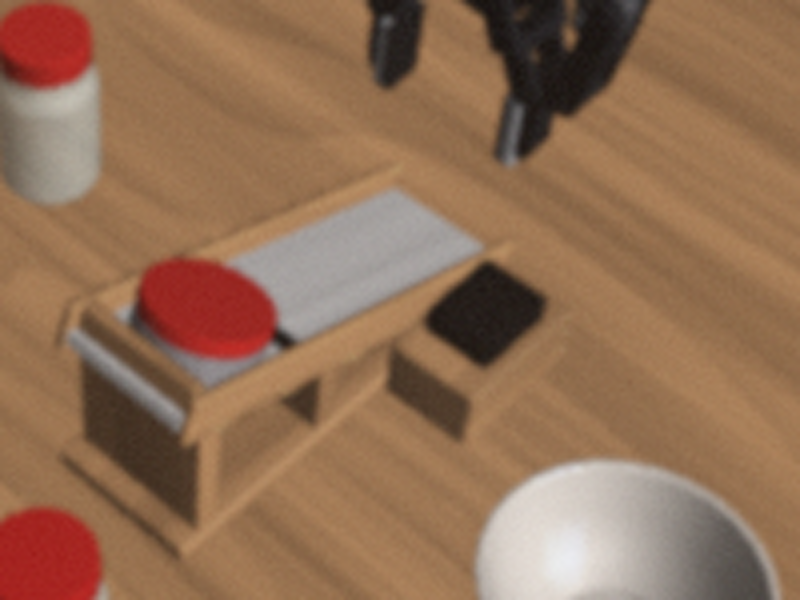

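```bash
cat > meas.py <<'E'
from h import *
import pickle,sys
p,d,I,s=pickle.load(open(f"w{sys.argv[1]}.pkl","rb"))
K=I["camera_matrix"];T=np.linalg.inv(I["world_to_cam"]);R0=R.from_quat(s["tcp_rot"])
r,g,b=[p[:,:,i].astype(int) for i in range(3)]
blk=(r<40)&(g<40)&(b<40)
for c,st in comps(blk,100):
    if c[1]<290:
        for z in(.0525,.0725):
            w=ray(I,c,z);print("blk",c.round(1),st,w.round(4),"tool",R0.inv().apply(w-s["eef_pos"]).round(4))
        v,u=c.round().astype(int)[::-1];zz=d[v,u];w=T[:3,:3]@(np.linalg.inv(K)@[u,v,1]*zz)+T[:3,3];print("  by depth",w.round(4))
def pt(u,v):
    z=d[v,u];w=T[:3,:3]@(np.linalg.inv(K)@[u,v,1]*z)+T[:3,3];return w.round(4),R0.inv().apply(w-s["eef_pos"]).round(4),p[v,u]
for a in sys.argv[2:]:
    u,v=map(int,a.split(","));print(a,*pt(u,v))
E
python3 meas.py 2 222,301 230,301 240,301 246,301 246,299 407,299 407,301 415,301 424,301 370,200 370,298 314,250 420,250
```

```text
blk [384.5  78. ] [ 321   68  134   18 1744] [0.5927 0.1275 0.0525] tool [0.0919 0.0326 0.0692]
blk [384.5  78. ] [ 321   68  134   18 1744] [0.5911 0.1302 0.0725] tool [0.0904 0.0299 0.0492]
  by depth [0.5895 0.1326 0.0925]
blk [271.5 241.7] [ 240  206   63   73 4353] [0.5016 0.1883 0.0525] tool [ 0.002  -0.03    0.0691]
blk [271.5 241.7] [ 240  206   63   73 4353] [0.5078 0.1858 0.0725] tool [ 0.0081 -0.0274  0.0491]
  by depth [0.5015 0.188  0.0529]
222,301 [4.380e-01 2.329e-01 1.000e-04] [-0.0608 -0.0759  0.1214] [155 122  86]
230,301 [0.5118 0.1898 0.1553] [ 0.0124 -0.0313 -0.0337] [61 61 62]
240,301 [0.511  0.1867 0.1535] [ 0.0115 -0.0282 -0.0319] [ 5 12  7]
246,301 [0.4394 0.2145 0.0023] [-0.0597 -0.0574  0.1192] [123  96  68]
246,299 [4.402e-01 2.148e-01 4.000e-04] [-0.059  -0.0577  0.121 ] [133 103  72]
407,299 [0.5123 0.1284 0.1521] [ 0.0116  0.0301 -0.0305] [23 23 23]
407,301 [0.5126 0.1289 0.1545] [ 0.012   0.0296 -0.0329] [24 25 25]
415,301 [0.5125 0.126  0.1542] [ 0.0119  0.0325 -0.0326] [59 59 61]
424,301 [0.5129 0.1231 0.1549] [ 0.0122  0.0354 -0.0333] [55 56 55]
370,200 [0.5261 0.131  0.0454] [0.0254 0.0277 0.0762] [166 165 161]
370,298 [0.451  0.1244 0.0181] [-0.0499  0.0329  0.1034] [168 166 163]
314,250 [0.495  0.1635 0.0466] [-0.0051 -0.0053  0.0749] [176 136  97]
420,250 [0.4917 0.0959 0.0325] [-0.0097  0.0622  0.0891] [162 162 157]
```

```bash
python3 meas.py 2 325,445 325,460 260,445 120,375 540,375 180,360 | grep -v -e blk -e by; python3 - <<'E'
import pickle,numpy as np
p,d,I,s=pickle.load(open("w2.pkl","rb"));print(d[::40,325])
E
```

```text
325,445 [0.5113 0.1571 0.219 ] [ 0.0114  0.0013 -0.0974] [20 21 24]
325,460 [0.5121 0.1572 0.2236] [ 0.0122  0.0013 -0.102 ] [12 10 15]
260,445 [0.5103 0.1701 0.2183] [ 0.0107 -0.0116 -0.0967] [12 18 19]
120,375 [0.5123 0.2068 0.199 ] [ 0.0133 -0.0483 -0.0773] [10 11  8]
540,375 [0.5145 0.1052 0.1991] [ 0.0135  0.0533 -0.0775] [26 27 31]
180,360 [0.5138 0.1937 0.1944] [ 0.0145 -0.0352 -0.0727] [16 16 17]
[0.16585948 0.19387086 0.19909285 0.21597864 0.22907156 0.24387243
 0.26281244 0.28286627 0.31749022 0.32558665 0.3371039  0.34901896]
```

Emit:
servo_tool(increments="0 0 0 0 0 2 5.7;0 0 0 0 0 4 5.7;0 0 0 0 0 5 5.7;0 0 0 0 0 5 5.7;0 0 0 0 0 5 5.7")

```text
time: 3.27
eef_pos: [0.4997, 0.1586, 0.0712]
tcp_rot: [1.0, 0.01, 0.0, -0.0]
contact_force: [0.1, 0.2, 0.1]
opening: 0.671
```

Emit:
servo_tool(increments="0 0 0 0 0 1 5.7;0 0 0 0 0 1 5.7")

```text
time: 3.43
eef_pos: [0.4992, 0.1586, 0.0601]
tcp_rot: [1.0, 0.01, 0.0, -0.0]
contact_force: [-0.2, -0.5, -0.3]
opening: 0.665
```

Emit:
servo_tool(increments="0 0 0 0 0 1 5.7;0 0 0 0 0 1.5 5.7;0 0 0 0 0 2 5.7;0 0 0 0 0 2 5.7")

```text
time: 3.77
eef_pos: [0.498, 0.1585, 0.0388]
tcp_rot: [1.0, 0.01, -0.001, 0.0]
contact_force: [0.0, 1.1, -0.3]
opening: 0.663
```

```bash
python3 look.py 3 s; python3 meas.py 3
```

```text
[0.498  0.1585 0.0388] [-0.001 -0.012 -0.011  0.001  0.016  0.   ] 3.7667 0.6631902833859664 [ 0.05  1.1  -0.32] [ 0.9998  0.0208 -0.0027]
blk [426.3  47.4] [ 319   30  225   32 5932] [0.5938 0.1255 0.0525] tool [ 0.095   0.0349 -0.014 ]
blk [426.3  47.4] [ 319   30  225   32 5932] [0.591  0.1299 0.0725] tool [ 0.0923  0.0304 -0.034 ]
  by depth [0.5909 0.1304 0.074 ]
```

View pics/w3.png

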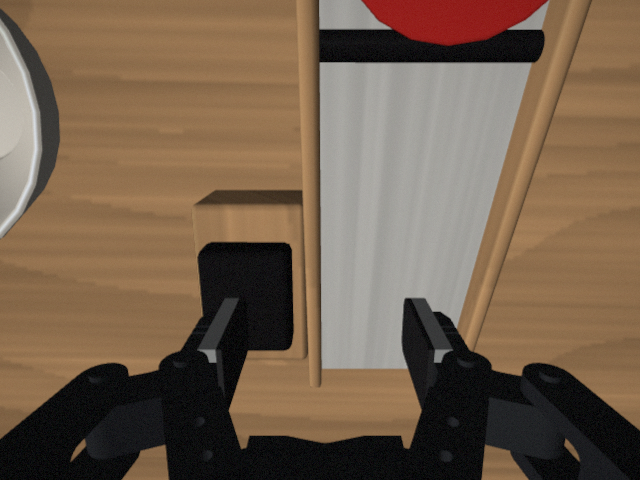

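View pics/s3.png

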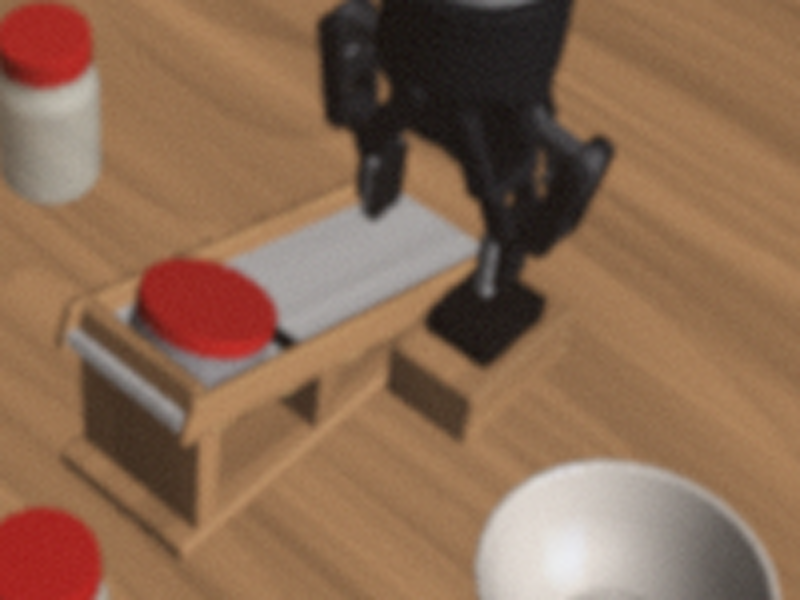

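Emit:
servo_tool(increments="0 0 0 0.1 0 0.6 5.7;0 0 0 0.2 0 1.2 5.7;0 0 0 0.2 0 1.4 5.7;0 0 0 0.2 0 1.4 5.7")

```text
time: 4.2
eef_pos: [0.5012, 0.1586, 0.026]
tcp_rot: [1.0, 0.01, -0.0, -0.0]
contact_force: [-0.5, 0.4, 2.7]
opening: 0.67
```

Emit:
servo_tool(increments="0 0 0 0 0 0 5.7;0 0 0 0 0 0 5.7")

```text
time: 4.37
eef_pos: [0.5012, 0.1586, 0.0265]
tcp_rot: [1.0, 0.01, -0.0, 0.0]
contact_force: [0.1, 0.3, 0.7]
opening: 0.668
```

```bash
python3 look.py 4 s; python3 meas.py 4  246,301 407,301
```

```text
[0.5012 0.1586 0.0265] [ 0.001 -0.002  0.001  0.001 -0.004 -0.001] 4.3667 0.66803039298815 [0.14 0.28 0.69] [ 0.9998  0.021  -0.    ]
blk [435.6  53.2] [ 319   34  247   35 6972] [0.5936 0.1253 0.0525] tool [ 0.0917  0.0352 -0.026 ]
blk [435.6  53.2] [ 319   34  247   35 6972] [0.591  0.1302 0.0725] tool [ 0.0892  0.0303 -0.046 ]
  by depth [0.591  0.1302 0.0731]
246,301 [0.5094 0.1861 0.0525] [ 0.0088 -0.0273 -0.0261] [21 16 17]
407,301 [0.5139 0.1292 0.0594] [ 0.0121  0.0296 -0.033 ] [18 21 20]
```

View pics/w4.png

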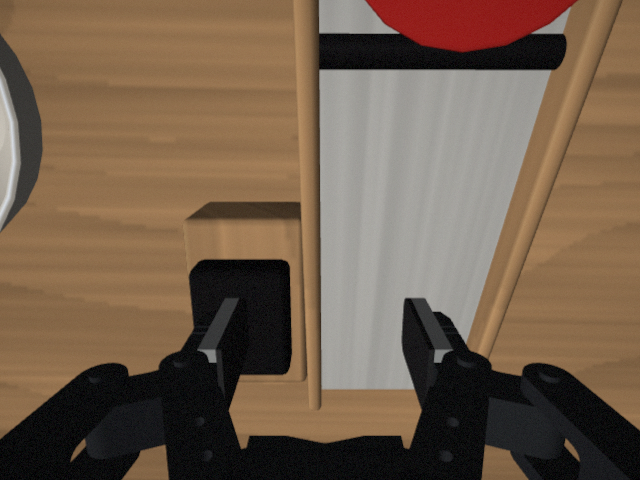

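View pics/s4.png

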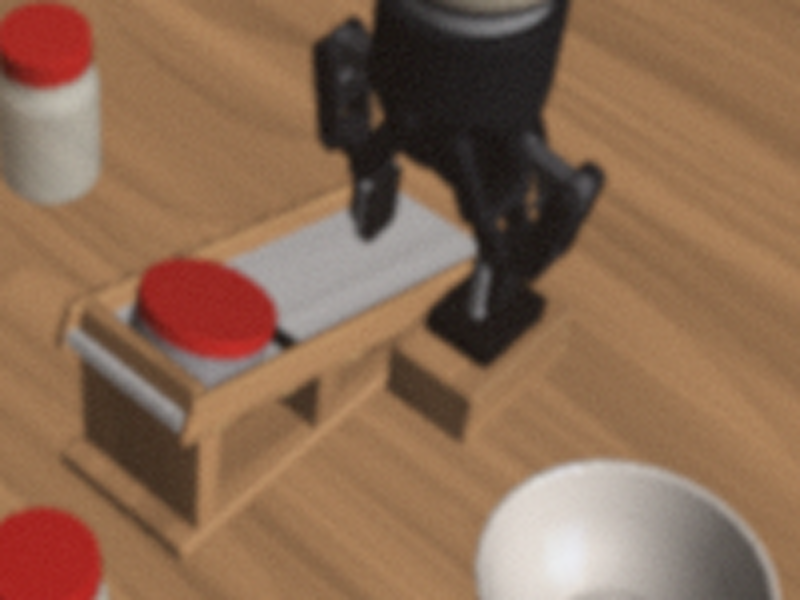

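Emit:
servo_tool(increments="0 0 0 0 0 0.2 5.7;0 0 0 0 0 0.4 5.7;0 0 0 0 0 0.55 5.7;0 0 0 0 0 0.7 5.7;0 0 0 0 0 0.85 5.7;0 0 0 0 0 1 5.7;0 0 0 0 0 1.15 5.7;0 0 0 0 0 1.3 5.7;0 0 0 0 0 1.3 5.7;0 0 0 0 0 1.3 5.7")

```text
time: 5.3
eef_pos: [0.5013, 0.1588, 0.0161]
tcp_rot: [1.0, 0.011, -0.001, 0.0]
contact_force: [-9.0, -2.7, 21.3]
opening: 0.669
```

```bash
python3 look.py 5 s; python3 meas.py 5  246,301 407,301
```

```text
[0.5013 0.1588 0.0161] [-0.     0.     0.     0.001 -0.004 -0.001] 5.3 0.669469501001478 [-8.96 -2.73 21.28] [ 0.9998  0.0219 -0.0021]
blk [453.9  45.9] [  320    27   272    39 10432] [0.5944 0.1232 0.0525] tool [ 0.0923  0.0376 -0.0366]
blk [453.9  45.9] [  320    27   272    39 10432] [0.5915 0.1288 0.0725] tool [ 0.0894  0.032  -0.0565]
  by depth [0.5913 0.1291 0.0735]
246,301 [0.51   0.1861 0.0433] [ 0.0093 -0.0271 -0.0272] [21 19 20]
407,301 [0.5223 0.1334 0.0666] [ 0.0203  0.0259 -0.0505] [181  38  34]
```

View pics/w5.png

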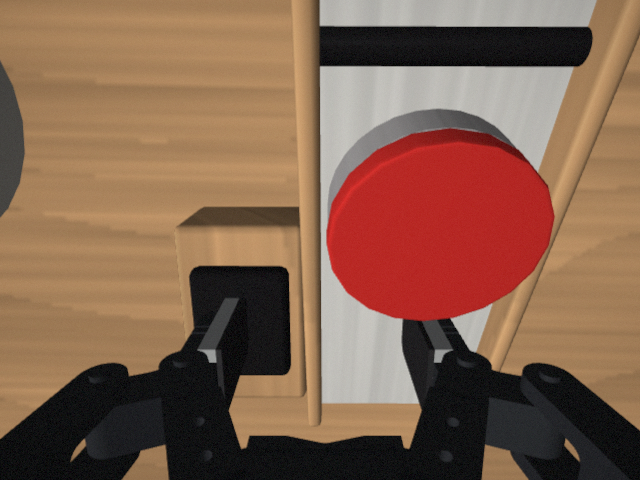

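View pics/s5.png

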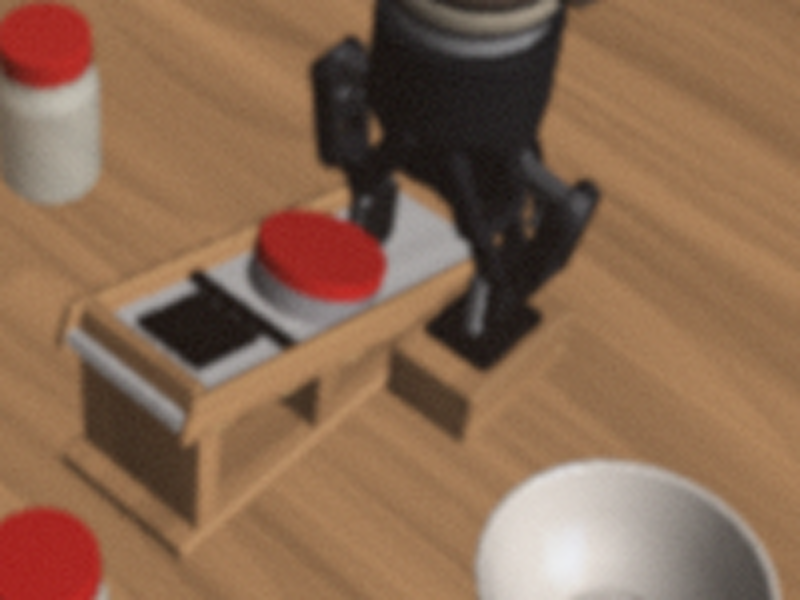

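```bash
cat > tin.py <<'E'
from h import *
import pickle,sys
p,d,I,s=pickle.load(open(f"w{sys.argv[1]}.pkl","rb"))
r,g,b=[p[:,:,i].astype(int) for i in range(3)]
m=((r>140)&(g<70)&(b<70)).astype(np.uint8);m=cv2.erode(m,np.ones((7,7)))
K=I["camera_matrix"];T=np.linalg.inv(I["world_to_cam"])
v,u=np.nonzero(m);z=d[v,u];w=(T[:3,:3]@(np.linalg.inv(K)@np.c_[u,v,np.ones(len(u))].T*z)).T+T[:3,3]
c=w.mean(0);n=np.linalg.svd(w-c,full_matrices=False)[2][2];n*=np.sign(n[2])
o=c-.022*n;yaw=.02;org=np.array([.5395,.1275])
dx=o[:2]-org;print("tin underside",o.round(4),"normal",n.round(3),"tilt",np.arccos(n[2]).round(3),"disp x,y",(dx@[np.cos(yaw),np.sin(yaw)]).round(4),(dx@[-np.sin(yaw),np.cos(yaw)]).round(4))
E
python3 tin.py 5
```

```text
tin underside [0.5565 0.1304 0.0567] normal [-0.435 -0.045  0.899] tilt 0.452 disp x,y 0.017 0.0026
```

Emit:
servo_tool(increments="0 0 0 0 0 -0.1 5.7;0 0 0 0 0 -0.1 5.7;0 0 0 0 0 -0.1 5.7")

```text
time: 5.65
eef_pos: [0.5012, 0.1588, 0.0163]
tcp_rot: [1.0, 0.011, -0.001, 0.0]
contact_force: [-6.1, -2.0, 15.1]
opening: 0.664
```

```bash
python3 look.py 6 s; python3 tin.py 6; python3 meas.py 6  246,301 420,322 430,330 350,370
```

```text
[0.5012 0.1588 0.0163] [ 0.     0.001 -0.001 -0.001  0.    -0.001] 5.65 0.6639937441079257 [-6.06 -2.01 15.09] [ 0.9998  0.0215 -0.0012]
tin underside [0.5567 0.1306 0.0569] normal [-0.45  -0.053  0.891] tilt 0.47 disp x,y 0.0173 0.0027
blk [454.2  45.6] [  319    26   272    40 10331] [0.5945 0.123  0.0525] tool [ 0.0924  0.0378 -0.0363]
blk [454.2  45.6] [  319    26   272    40 10331] [0.5915 0.1286 0.0725] tool [ 0.0895  0.0321 -0.0563]
  by depth [0.5913 0.129  0.0736]
246,301 [0.5094 0.1863 0.0423] [ 0.0088 -0.0273 -0.026 ] [23 20 25]
420,322 [0.5143 0.1283 0.0648] [ 0.0123  0.0307 -0.0486] [11  7 11]
430,330 [0.5144 0.1265 0.0699] [ 0.0124  0.0326 -0.0536] [68 70 70]
350,370 [0.4697 0.1459 0.0251] [-0.0318  0.0122 -0.0088] [189 187 182]
```

View pics/w6.png

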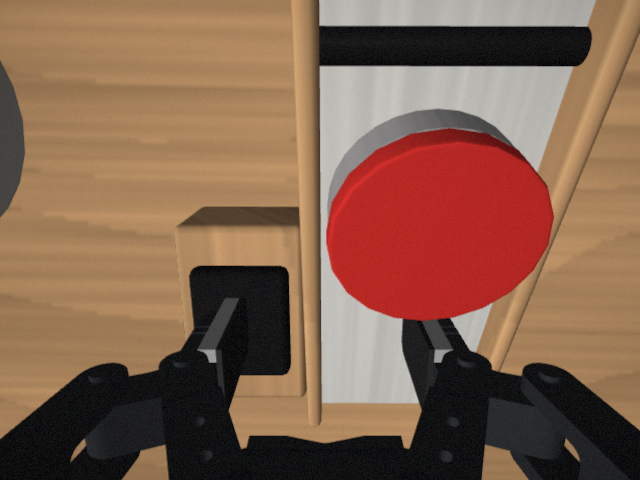

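View pics/s6.png

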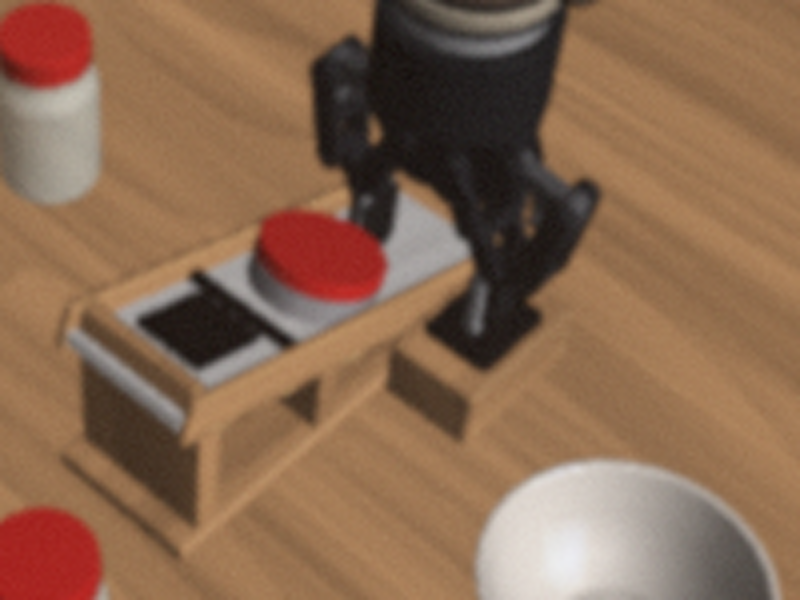

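```bash
for i in 1 2 3 4 5 6; do python3 tin.py $i; done; python3 - <<'E'
from h import *
import pickle
for n in (2,4,6):
    p,d,I,s=pickle.load(open(f"w{n}.pkl","rb"))
    K=I["camera_matrix"];T=np.linalg.inv(I["world_to_cam"])
    pt=lambda u,v:(T[:3,:3]@(np.linalg.inv(K)@[u,v,1]*d[v,u])+T[:3,3]).round(4)
    print(n,[pt(370,v) for v in ((120,200,280) if n==2 else (90,200,300,350) if n==4 else (78,95,330,350,380))])
    if n==6: print([pt(440,v) for v in (115,122,140,180,220,260,300,312)]); print([pt(u,225) for u in(335,380,440,500,545)])
E
```

```text
tin underside [0.5765 0.0831 0.099 ] normal [ 0.925 -0.359  0.123] tilt 1.448 disp x,y 0.0361 -0.0452
tin underside [0.5848 0.1295 0.0977] normal [0.998 0.026 0.053] tilt 1.518 disp x,y 0.0453 0.0011
tin underside [0.5731 0.1349 0.0895] normal [ 0.976 -0.088  0.198] tilt 1.371 disp x,y 0.0337 0.0068
tin underside [0.5731 0.139  0.0891] normal [ 0.962 -0.176  0.209] tilt 1.361 disp x,y 0.0339 0.0108
tin underside [0.5565 0.1304 0.0567] normal [-0.435 -0.045  0.899] tilt 0.452 disp x,y 0.017 0.0026
tin underside [0.5567 0.1306 0.0569] normal [-0.45  -0.053  0.891] tilt 0.47 disp x,y 0.0173 0.0027
2 [array([0.5715, 0.1351, 0.0621]), array([0.5261, 0.131 , 0.0454]), array([0.4666, 0.1257, 0.0231])]
4 [array([0.5819, 0.1462, 0.066 ]), array([0.5478, 0.1432, 0.0536]), array([0.5037, 0.1392, 0.0374]), array([0.4737, 0.1364, 0.0258])]
6 [array([0.5843, 0.1477, 0.0671]), array([0.5802, 0.1474, 0.066 ]), array([0.4935, 0.1394, 0.033 ]), array([0.4825, 0.1385, 0.0298]), array([0.4629, 0.1367, 0.0224])]
[array([0.5756, 0.1293, 0.0682]), array([0.5739, 0.1304, 0.0732]), array([0.5702, 0.1328, 0.0835]), array([0.5608, 0.1313, 0.0817]), array([0.5498, 0.1289, 0.0768]), array([0.5375, 0.1267, 0.073 ]), array([0.5233, 0.1239, 0.0681]), array([0.5184, 0.1228, 0.0659])]
[array([0.5481, 0.1559, 0.0776]), array([0.5481, 0.1443, 0.0769]), array([0.5484, 0.1287, 0.0767]), array([0.5488, 0.1133, 0.0769]), array([0.549 , 0.1017, 0.0767])]
```

Emit:
servo_tool(increments="0 0 0 0 0 -0.1 5.7;0 0 0 0 0 -0.2 5.7;0 0 0 0 0 -0.2 5.7;0 0 0 0 0 -0.2 5.7;0 0 0 0 0 -0.2 5.7;0 0 0 0 0 -0.2 5.7")

```text
time: 6.25
eef_pos: [0.5012, 0.1587, 0.0168]
tcp_rot: [1.0, 0.01, -0.0, -0.0]
contact_force: [-1.5, -1.1, 5.9]
opening: 0.666
```

```bash
python3 look.py 7 s; python3 meas.py 7  246,301 270,300 250,280 275,360 440,225 420,322|grep -v blk
```

```text
[0.5012 0.1587 0.0168] [ 0.     0.001  0.    -0.001 -0.    -0.001] 6.25 0.6662053754931249 [-1.46 -1.05  5.87] [ 9.998e-01  2.090e-02 -3.000e-04]
  by depth [0.5915 0.129  0.073 ]
246,301 [0.5099 0.186  0.044 ] [ 0.0093 -0.0271 -0.0272] [14 11 20]
270,300 [0.5102 0.1774 0.0432] [ 0.0094 -0.0186 -0.0265] [27 25 29]
250,280 [0.5178 0.1845 0.0432] [ 0.0171 -0.0254 -0.0265] [21 19 20]
275,360 [0.4853 0.176  0.0432] [-0.0155 -0.0176 -0.0264] [21 17 16]
440,225 [0.5483 0.1287 0.0775] [ 0.0465  0.0309 -0.0607] [183  42  37]
420,322 [0.5136 0.128  0.0643] [ 0.0118  0.0309 -0.0476] [11 12 14]
```

View pics/w7.png

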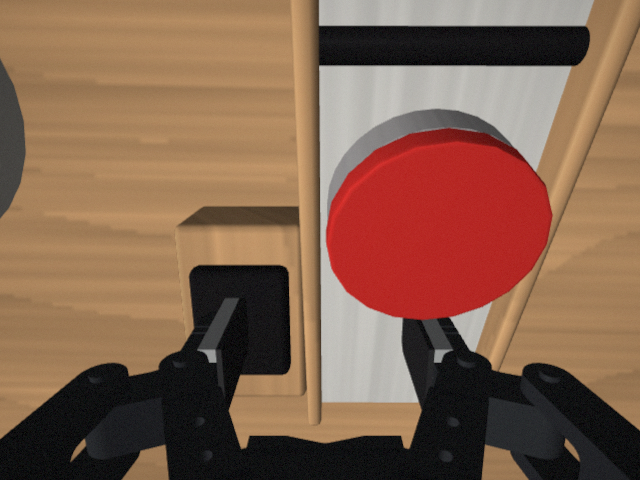

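Emit:
servo_tool(increments="0 0 0 -0.1 0 0 5.7;0 0 0 -0.2 0 0 5.7;0 0 0 -0.3 0 0 5.7;0 0 0 -0.3 0 0 5.7;0 0 0 -0.3 0 0 5.7;0 0 0 -0.3 0 0 5.7;0 0 0 -0.3 0 0 5.7;0 0 0 -0.3 0 0 5.7")

```text
time: 7.02
eef_pos: [0.5012, 0.1587, 0.018]
tcp_rot: [1.0, 0.01, 0.004, -0.0]
contact_force: [2.3, -1.4, 5.8]
opening: 0.668
```

```bash
python3 look.py 8 s; python3 meas.py 8  246,301 270,300 250,280 275,360 440,225 420,322|grep -v blk
python3 - <<'E'
from h import *
import pickle
for n in (6,7,8):
    p,d,I,s=pickle.load(open(f"w{n}.pkl","rb"))
    r,g,b=[p[:,:,i].astype(int) for i in range(3)]
    c=max(comps((r>110)&(g<80)&(b<80),500),key=lambda q:q[1][4]);print(n,c[0].round(1),ray(I,c[0],.077).round(4))
E
```

```text
[0.5012 0.1587 0.018 ] [ 0.002  0.001 -0.001  0.001  0.    -0.001] 7.0167 0.6678800958569331 [ 2.26 -1.39  5.75] [0.9998 0.0198 0.007 ]
  by depth [0.5914 0.1288 0.0726]
246,301 [0.5094 0.1862 0.0445] [ 0.009  -0.0273 -0.0264] [20 15 23]
270,300 [0.5097 0.1775 0.0439] [ 0.0091 -0.0187 -0.0259] [30 30 29]
250,280 [0.5176 0.1845 0.0444] [ 0.0171 -0.0254 -0.0263] [21 12 23]
275,360 [0.4849 0.1761 0.0438] [-0.0158 -0.0177 -0.0259] [23 23 22]
440,225 [0.5473 0.1279 0.0765] [ 0.0459  0.0317 -0.0582] [182  38  32]
420,322 [0.5137 0.1282 0.0665] [ 0.0122  0.0307 -0.0484] [ 8  9 13]
6 [437.4 225.7] [0.5483 0.1295 0.077 ]
7 [436.5 225.2] [0.5482 0.1295 0.077 ]
8 [434.8 223.8] [0.5477 0.1295 0.077 ]
```

View pics/s8.png

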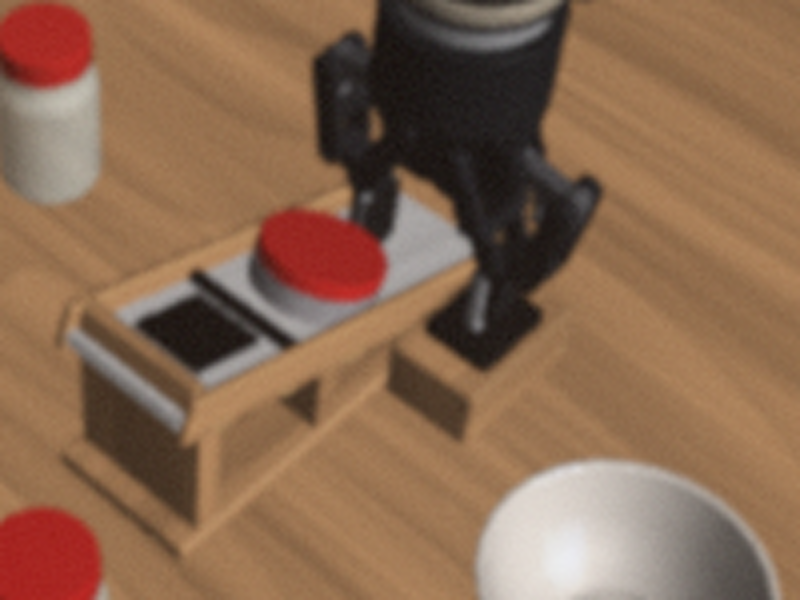

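Emit:
servo_tool(increments="0 0 0 0.1 0 0 5.7;0 0 0 0.2 0 0 5.7;0 0 0 0.2 0 0 5.7;0 0 0 0.2 0 0 5.7;0 0 0 0.2 0 0 5.7;0 0 0 0.2 0 0 5.7;0 0 0 0.2 0 0 5.7;0 0 0 0.2 0 0 5.7")

```text
time: 7.78
eef_pos: [0.5012, 0.1587, 0.0171]
tcp_rot: [1.0, 0.01, 0.001, -0.0]
contact_force: [-1.0, -1.3, 5.8]
opening: 0.666
```

```bash
python3 look.py 9 s; python3 meas.py 9 270,300 250,280 275,360 440,225|grep -v blk
python3 - <<'E'
from h import *
from plant import ctrl
import pickle
p,d,I,s=pickle.load(open("w9.pkl","rb"))
r,g,b=[p[:,:,i].astype(int) for i in range(3)]
c=max(comps((r>110)&(g<80)&(b<80),500),key=lambda q:q[1][4]);print(c[0].round(1),ray(I,c[0],.077).round(4))
p,d=ctrl.read_camera("scene");q=pickle.load(open("d0.pkl","rb"))["scene"][0]
for P in(q,p):
    r,g,b=[P[:,:,i].astype(int) for i in range(3)]
    print([c.round(1) for c,st in comps((r>110)&(g<60)&(b<60),100) if 270<c[0]<380])
print(cv2.absdiff(p,q)[295:365,400:490].mean())
E
```

```text
[0.5012 0.1587 0.0171] [-0.001 -0.002  0.001 -0.     0.     0.002] 7.7833 0.6660242574616362 [-1.   -1.28  5.78] [0.9998 0.0205 0.0021]
  by depth [0.5914 0.1291 0.0733]
270,300 [0.51   0.1775 0.0433] [ 0.0092 -0.0186 -0.0262] [24 23 22]
250,280 [0.5171 0.1847 0.0422] [ 0.0166 -0.0257 -0.025 ] [22 26 26]
275,360 [0.4855 0.1759 0.0439] [-0.0153 -0.0176 -0.0268] [19 19 15]
440,225 [0.5477 0.1281 0.0758] [ 0.046   0.0316 -0.0586] [182  40  35]
[435.9 224.8] [0.548  0.1295 0.077 ]
[array([300.8, 190.2]), array([341.3, 256.6]), array([299.8, 321.2])]
[array([300.7, 190.4]), array([370.2, 243.3]), array([299.8, 321.4])]
9.021216931216932
```

```bash
python3 -c "
from plant import ctrl
print(ctrl.sign_off())"
```

```text
the job is handed in; nothing more can be done
None
```

I pressed the key with one finger and the tin popped over the sill. It slid down and stopped against the other finger, which I had already placed in the chute. I handed the job in at about 7.9 s, still holding that pose; sign-off gives no verdict.

**Last checks:**
- **Key:** its top was at about 43 mm, so about 9 mm down. The upward force was about 5.8 N, close to what the spring alone should give.
- **Tin:** it lay flat on the chute at dispenser x of about +15 mm, tilted about 0.36 rad. It moved about half a millimetre with the finger when I nudged it each way, so it is touching.
- **Jars:** their lids were within 0.2 pixels of where they started.
- **Bowl:** it looked unmoved by eye. An image difference over its area was not zero (9 of 255), and I did not look into why.

**Disagreements:**
- **Fingertip position:** two cameras put the fingertips about 30 mm behind the TCP, not 14 mm ahead as the text says. I followed the images, and the key contact agreed with them.
- **First press:** it went slightly too deep and read about 21 N. I eased it back by 3 mm in the command.
- **Tin tilt:** a rough plane fit gave 0.45–0.47 rad, but that fit gave clearly wrong tilts in earlier pictures. A profile along the lid gave the 20 degree slope of the chute.

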